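Close the bench incubator softly

ROBOT

A 6-joint arm with a two-finger parallel gripper is mounted at the origin on the work surface. World frame = base frame: x ahead of the robot, y to its left, z up, the work surface at z = 0. Lengths are in mm, angles in rad, forces in N, time in s.
With the tool pointing down it reaches from about 350 to 725 mm from the base axis. Payload 4.3 kg.
Tool frame: the origin (TCP) lies at the very end of the fingers, on their centre line; the grasp point (between the pads) lies 19 mm behind it; z points along the fingers, y is the line along which they close (so a half turn about z gives the same grasp; the last joint's range is limited). The gripper opens to 85 mm and grips with 20 to 120 N. Pads are 22 mm wide; open, the fingers measure 114 mm over their backs; the gripper's body (76 mm by 85 mm) begins 54 mm behind the grasp point. The pads swing forward as they close: fully open they stand 13 mm farther back than shut.
Start: joints at [-1.416, 0.377, 0.081, 1.274, 0, 1.46], TCP at [150.496, -554.993, 231.329] pointing down, gripper open.
Joint ranges: [-2.72, 2.72], [-0.84, 1.66], [-1.02, 1.22], [-1.77, 2.12], [-1.37, 1.28], [-3.14, 3.14]. Speed limits (rad/s): [2.57, 2.57, 3.14, 3.14, 3.14, 3.14].

INTERFACE

Orientations are given as a unit quaternion [x, y, z, w].
In Python, from plant import state, get_image, job_done gives the robot as it stands.
- The arm moves only by the tool jog_arm, never from a script. Its argument "moves" is a list of rows, each a list of 5 numbers: the shift along the tool's x, y, z in cm, then the turn about the tool's z in degrees, then the finger opening in cm, from 0 to 8.54. A call has 1 to 20 rows; each row is the pose to reach, as a shift and turn from the pose commanded when the call began, along the tool's axes at that moment; what a row does not reach only later rows make up. A row lasts 1/10 s, in which the tool goes at most 50 mm and 8.59 degrees, less where a joint would pass 70% of its speed; a pose out of reach is approached as far as the arm can. A call with a gripper value outside its range is refused whole. The fingers move at their own pace and stop on an object; "force" is the grip in N (left out, the last holds). Time passes only in rows, so rows that repeat a pose let the fingers close. It gives the time, the measured TCP pose, the force, the opening and the grip force at its end, in the units of the state.
- state(): the state, without advancing time (a new reading comes with each control period).
- get_image(name): name is "side" or "top"; returns a dict with "frame" (384x512x3 uint8, red, green, blue), "fx", "fy", "cx", "cy" (pixels), "R" (3x3) and "t" (3): a world point X has camera coordinates R X + t. Camera axes: x right, y down, z forward; pixel columns grow to the right and rows downward; lengths in mm; the calibration is good to about 2 mm. A picture is of the moment at which its call begins. There is no depth.
- job_done(): hands the job in; it is judged then, once.
The state is a dict: "time_s": time; "joint_pos": joint angles; "qd": joint speeds; "joint_torque": joint torques, N m; "eef_pos": TCP position; "tcp_rot": TCP orientation; "ft_force": force on the tool from outside, world axes, zero at the start; "moment": the same for the moment, N m; "finger_gap": finger opening in mm; "grip_force": force on a finger pad.
Only numpy, scipy, OpenCV 4.12 (cv2) and the standard library are available. Lean on these libraries where they do the work, as an engineer would, in place of code of your own. Each camera call takes 0.05 s, during which the arm holds its last target. There are 200 camera calls.

TASK

One of the two small bench incubators stands open with a culture dish in it. Tip its lid forward from behind with a fingertip, catch it on a finger as it falls, and lower it fully shut so slowly that it does not knock on its seal, then move clear. Nothing is to be gripped or forced: leave the dish, the shut incubator and everything else on the bench as they are.

Things in the scene. Friction and masses are not known exactly. Their poses are not given: they have to be found in the camera images.
- incubator: the incubator that stands open: a white insulated case fixed to the bench, 160 mm deep (its x), 170 mm wide (its y), rim of the seal 110 mm above the bench; walls 22 mm thick around a chamber whose heated metal floor is 64 mm above the bench. Origin: centre of its underside, on the bench. Its +x points from its front panel (display and keys, towards the robot) to its back; +z up. It stands left or right of the shut one.
- lid (a joint): angle of the open incubator's lid, rad: 0 shut, 1.57 upright, stop at 1.95; it starts at about 1.56 to 1.67. The worn damper hinge holds the 0.7 kg lid still only near upright (about 1.37 to 1.69); tipped further forward than about 1.31 it falls by itself, slowly at first, shut in about 4 to 8 s at up to about 0.4 to 0.55 rad/s, which is a knock. Arriving slower than 0.25 rad/s is soft.
- incubator_hinge (a point): middle of the open incubator's hinge line, at (80, 0, 118) mm in the incubator's frame, same axes; the hinge line runs along y. Distances from the hinge line: white lid slab to 160 mm, 170 mm wide, 20 mm thick (shut: from 6 mm below to 14 mm above the hinge line); its front lip on to 190 mm, 110 mm wide, 10 mm thick (shut: 6 mm below to 4 mm above), overhanging the case's front by 30 mm.
- lid_lip (a point): middle of the lower front edge of the lid's lip, moving with the lid: 190 mm from the hinge line and 6 mm to the lid's inner side; 112 mm above the bench when shut. Its z axis is the lid's outward (top) side, its x axis runs from the lip to the hinge.
- shut_lid (a joint): angle of the shut incubator's lid, rad: 0 shut. The same model as the open one; it stays shut.
- shut_incubator: the shut incubator, same make and size as the open one, about 0.26 to 0.33 m to its side; origin and axes likewise.
- dish: clear round culture dish with its lid on, 60 mm across, 14.5 mm tall, loose on the heated floor of the open incubator; origin at the centre of its underside. Not to be touched.
- media_bottle: small amber glass bottle with a white cap, 42 mm across, 85 mm tall, standing between and in front of the two incubators. Loose, to be left alone; origin at the centre of its underside.
- dish_stack: stack of three clear culture dishes (one piece), 60 mm across, 44 mm tall, on the bench in front of the incubators. Loose, to be left alone; origin at the centre of its underside.
- marker: marker pen, white with a black cap, 130 mm long, 13 mm thick, lying on the bench in front of the incubators. Loose, to be left alone; origin at the centre of its underside.
- tip_box: blue pipette-tip box with a clear cover, 120 x 82 x 60 mm, to the left of the incubators. Loose, to be left alone; origin at the centre of its underside.
- tip_box2: orange pipette-tip box with a clear cover, 120 x 82 x 60 mm, to the right of the incubators. Loose, to be left alone; origin at the centre of its underside.
- tube_rack: white tube rack with six capped tubes, 70 x 160 mm, 82 mm tall, to the right and rear. Loose, to be left alone; origin at the centre of its underside.
- remote: black remote control, 50 x 160 x 20 mm, lying on the left. Loose, to be left alone; origin at the centre of its underside.
There are look-alikes about, which are no part of the job. What is shaped like the incubator but purple is not meant.

How it is judged:
By the outcome, as a careful person would: the job done as asked, in the order asked, and still so for the second after the job is handed in, with the robot touching nothing.
It also fails if it takes over 54 s, if anything falls off the work surface, if the arm or the gripper's body presses on something with over 40 N, if the wrist force passes 120 N, or if a joint passes its speed limit or range.

## Working session

There is one attempt and no reset: what is moved stays moved. The work goes in short steps, Python scripts to look and compute and a tool call to move; the robot and the scene stay as the last step left them, time stands still between calls to the robot, and variables do not carry over. Pictures are saved under pics/ and viewed, at most 10 in all, crops included, and the job is handed in when it is done.

Besides the shell and the picture viewer there is one more tool, called after ">>>" by a JSON object that holds its "fn" and its "kwargs", one argument or row to a line. jog_arm: Moves the arm, as the interface text tells. Its arguments: {"type":"object","properties":{"moves":{"type":"array"},"force":{"type":"number"}},"required":["moves"]}

```bash
mkdir -p pics; ls; python3 - <<'E'
from plant import state,get_image
import cv2,json
print(state())
for n in("side","top"):
    d=get_image(n); cv2.imwrite(f"pics/{n}0.png",d["frame"][:,:,::-1]); print(n,d["fx"],d["fy"],d["cx"],d["cy"],d["R"],d["t"])
E
```

```text
pics
{'time_s': 0.0, 'joint_pos': array([-1.41629266e+00,  3.78101799e-01,  7.96348898e-02,  1.27440100e+00,
       -7.60789317e-06,  1.46050908e+00]), 'qd': array([-0.00153444,  0.00104694, -0.00031613,  0.00026249,  0.00152585,
       -0.00047246]), 'joint_torque': array([ 2.10682607e-03, -4.63608813e+01,  2.69873267e+01,  2.09124415e-02,
        1.10407025e-04,  7.77075471e-07]), 'eef_pos': array([ 150.39116095, -554.30655275,  230.3422471 ]), 'tcp_rot': array([ 9.91247984e-01,  1.32008945e-01, -2.67006137e-05, -1.03545265e-03]), 'ft_force': array([0.16466644, 0.00260075, 0.62443982]), 'moment': array([ 0.01227375, -0.01261698,  0.01538147]), 'grip_force': 0.0, 'finger_gap': 85.46267293399228}
side 395.4318431062186 395.4318431062186 259.0571796834408 188.96867335656484 [[-0.90808935 -0.41873054  0.00620187]
 [-0.25249322  0.53564007 -0.80581443]
 [ 0.33409714 -0.73331743 -0.59213567]] [ 384.91629174  178.71375756 1182.15078872]
top 448.3537921423066 448.3537921423066 262.41058286964494 187.29401386304878 [[ 0.01277194 -0.99959651  0.02537095]
 [-0.98572756 -0.01684617 -0.16750336]
 [ 0.16786318 -0.0228695  -0.985545  ]] [ -33.39128819  458.28484702 1160.41326349]
```

View pics/side0.png

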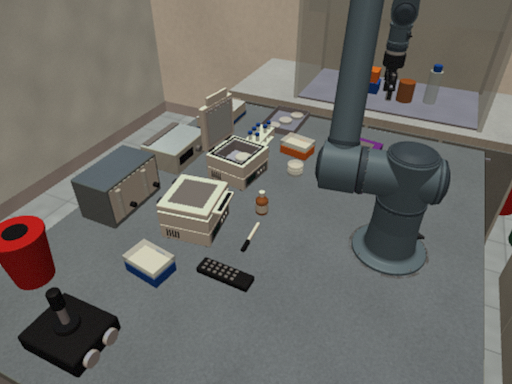

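View pics/top0.png

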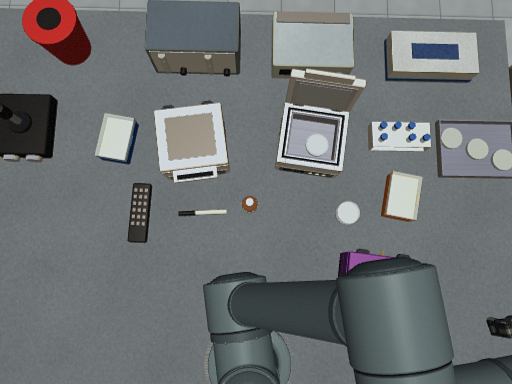

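The open white incubator is at top-view pixels (315,140), and side (238,160). The other candidates are the shut one at top (190,140) and a purple look-alike at top (365,262). The white one with its lid up and a dish inside fits, so I'll confirm it in a crop.

```bash
cat > h.py <<'E'
import numpy as np
from plant import state,get_image
def proj(d,X):
    c=np.atleast_2d(X)@np.array(d["R"]).T+d["t"]; return c[:,:2]/c[:,2:]*[d["fx"],d["fy"]]+[d["cx"],d["cy"]]
def ray(d,u,v,z):
    R=np.array(d["R"]);C=-R.T@d["t"];r=R.T@[(u-d["cx"])/d["fx"],(v-d["cy"])/d["fy"],1];return C+r*(z-C[2])/r[2]
E
python3 - <<'E'
from h import *; import cv2
t=get_image("top");s=get_image("side")
a=cv2.resize(t["frame"][60:185,265:375],None,fx=4,fy=4,interpolation=2)
b=cv2.resize(s["frame"][82:207,190:280],None,fx=4,fy=4,interpolation=2)
cv2.imwrite("pics/crop.png",np.hstack([a,b])[:,:,::-1])
for u,v in[(278,167),(340,175),(315,145),(349,110),(289,103)]: print(u,v,ray(t,u,v,110).round())
for u,v in [(272,77),(353,66),(290,76)]: print(u,v,ray(t,u,v,0).round(),ray(t,u,v,100).round())
E
```

```text
278 167 [500. -64. 110.]
340 175 [ 482. -221.  110.]
315 145 [ 559. -158.  110.]
349 110 [ 655. -248.  110.]
289 103 [670. -91. 110.]
272 77 [789. -51.   0.] [745. -47. 100.]
353 66 [ 828. -287.    0.] [ 782. -263.  100.]
290 76 [ 793. -103.    0.] [749. -95. 100.]
```

View pics/crop.png

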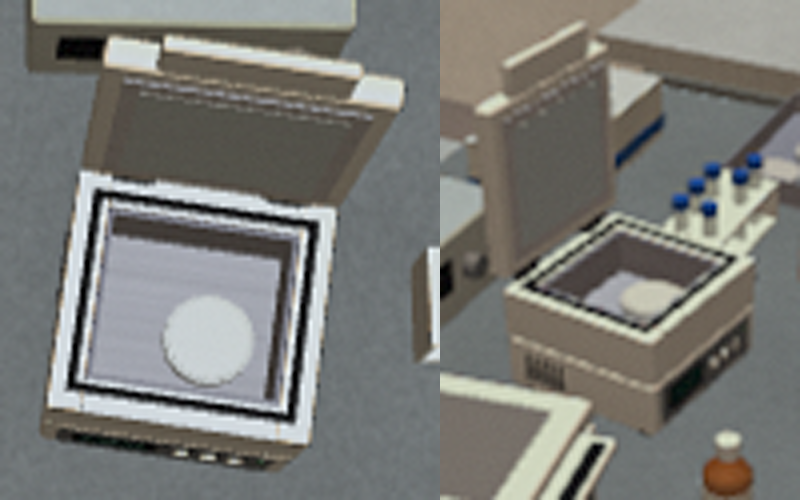

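The crop confirms it: a white case with its lid upright and a dish in the chamber. The rim corners in the crop are FL(45,412), FR(308,445), BR(335,210) and BL(82,172). The lip tip is at (165,38)-(360,65). Next I fit the pose and lid angle.

```bash
cat >> h.py <<'E'
def inc(p,X):
    c,s=np.cos(p[2]),np.sin(p[2]); return np.atleast_2d(X)@np.array([[c,s,0],[-s,c,0],[0,0,1]])+[p[0],p[1],0]
def lid(a,r,y,h): # r from hinge, h outward; incubator frame
    return [80-r*np.cos(a)+h*np.sin(a),y,118+r*np.sin(a)+h*np.cos(a)]
E
python3 - <<'E'
from h import *
from scipy.optimize import least_squares as ls
t=get_image("top");s=get_image("side")
T=lambda u,v:np.array([265+u/4,60+v/4]);S=lambda u,v:np.array([190+(u-440)/4,82+v/4])
rim=[[-80,85,110],[-80,-85,110],[80,-85,110],[80,85,110]]
rp=[T(45,412),T(308,445),T(335,210),T(82,172)]
rs={0:S(655,340),1:S(755,262)}
def f(p,full=False):
    e=[proj(t,inc(p,rim))-rp]
    e+= [proj(s,inc(p,rim[i]))-q for i,q in {0:S(655,340),1:S(755,262),3:S(508,290)}.items()]
    L=lambda r,y,h:inc(p,lid(p[3],r,y,h))
    e+=[proj(t,L(190,55,4))-T(165,38),proj(t,L(190,-55,4))-T(360,65),
        proj(t,L(160,-85,14))-T(405,80),proj(t,L(160,85,14))-T(108,38),
        proj(s,L(190,55,-6))-S(505,70),proj(s,L(190,-55,-6))-S(587,22)]
    e=np.vstack(e); return e if full else e.ravel()
r=ls(f,[575,-160,0,1.6],loss="soft_l1");print(r.x.round(3));print(f(r.x,1).round(1).tolist())
p=r.x
print("hinge",inc(p,[80,0,118]).round(),"lip",inc(p,lid(p[3],190,0,14)).round())
dk=ray(t,265+205/4,60+340/4,78);print("dish",dk.round())
print("box behind top front corners z=?",[ray(t,u,v,z).round().tolist() for z in(60,100,140) for u,v in((272,66),(353,66))])
for u,v in((197,177),(203,20)): pass
E
```

```text
[ 5.79272e+02 -1.54110e+02 -1.27000e-01  1.59700e+00]
[[0.2, -0.3], [0.6, 0.9], [0.6, -0.0], [-0.9, 0.2], [-0.5, 0.9], [0.4, -1.1], [-1.3, 0.1], [-0.6, -0.3], [0.8, 0.1], [0.1, -0.0], [-0.7, -0.3], [0.9, -0.4], [0.0, 0.7]]
hinge [[ 659. -164.  118.]] lip [[ 677. -167.  308.]]
dish [ 568. -166.   78.]
box behind top front corners z=? [[795.0, -48.0, 60.0], [800.0, -273.0, 60.0], [776.0, -46.0, 100.0], [782.0, -263.0, 100.0], [758.0, -45.0, 140.0], [763.0, -254.0, 140.0]]
```

Fit: incubator at (579,-154), yaw -0.127, lid 1.597 rad, residuals about 1 px. The plan:
1. Close the fingers, turn the tool +22.5° so its axes match the incubator's, and go over to behind the lip.
2. Tip the lid, hop over it and catch the lip edge from the front.

>>> {"fn": "jog_arm", "kwargs": {
  "moves": [
    [0,0,-4,8,0],
    [0,0,-8,15,0],
    [0,0,-12,22.5,0],
    [5,-2,-12,22.5,0],
    [10,-4,-12,22.5,0],
    [15,-6,-12,22.5,0],
    [20,-8,-12,22.5,0],
    [24,-10,-12,22.5,0],
    [28,-11,-12,22.5,0],
    [32,-12.5,-12,22.5,0],
    [36,-14,-12,22.5,0],
    [40,-15.5,-12,22.5,0],
    [44,-17,-12,22.5,0],
    [48,-18.5,-12,22.5,0],
    [52,-20,-12,22.5,0],
    [56,-21.5,-12,22.5,0],
    [59,-22.5,-12,22.5,0],
    [61.8,-23.3,-12,22.5,0],
    [61.8,-23.3,-12,22.5,0]
  ],
  "force": 20
}}

```text
time_s: 2.2
eef_pos: [684.9, -164.7, 341.6]
tcp_rot: [0.998, -0.062, -0.007, -0.002]
ft_force: [2.6, -1.5, 0.2]
finger_gap: 0.2
grip_force: 0.0
```

```bash
python3 - <<'E'
from h import *; import cv2
t=get_image("top");s=get_image("side")
a=cv2.resize(t["frame"][40:165,265:375],None,fx=4,fy=4,interpolation=2)
b=cv2.resize(s["frame"][62:187,190:280],None,fx=4,fy=4,interpolation=2)
cv2.imwrite("pics/crop2.png",np.hstack([a,b])[:,:,::-1])
q=state();print(q["time_s"],q["eef_pos"].round(1),q["tcp_rot"].round(4),q["joint_pos"].round(3),q["ft_force"].round(1))
E
```

```text
2.3 [ 685.5 -167.7  348.1] [ 9.98e-01 -6.33e-02 -7.00e-04  0.00e+00] [-0.33   0.847  1.22   1.945 -0.     2.939] [-0.4 -0.8  0.6]
```

View pics/crop2.png

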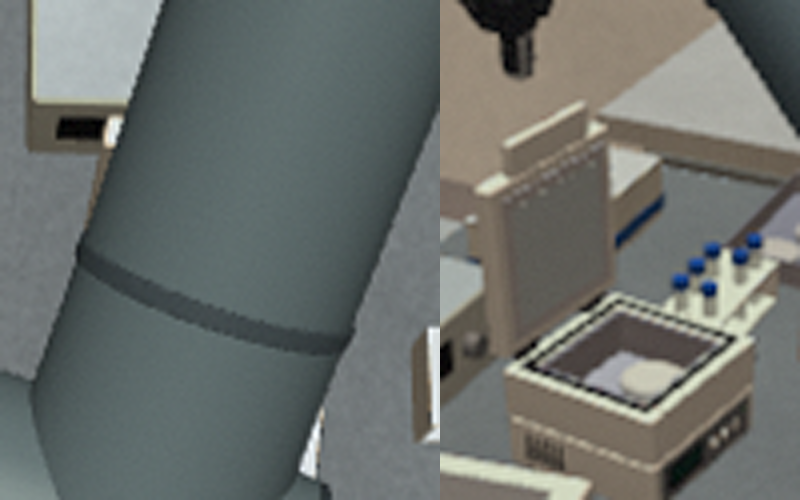

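>>> {"fn": "jog_arm", "kwargs": {
  "moves": [
    [0,0,2.5,0,0],
    [0,0,5,0,0],
    [0,0,6,0,0],
    [0,0,6.2,0,0],
    [0,0,6.2,0,0]
  ]
}}

```text
time_s: 2.8
eef_pos: [684.9, -169.2, 291.2]
tcp_rot: [0.998, -0.065, 0.003, 0.001]
ft_force: [0.1, -0.4, 0.7]
finger_gap: -0.0
grip_force: 0.0
```

```bash
python3 - <<'E'
from h import *; import cv2
s=get_image("side")
b=cv2.resize(s["frame"][72:162,195:270],None,fx=6,fy=6,interpolation=2)
cv2.imwrite("pics/crop3.png",b[:,:,::-1])
q=state();print(q["time_s"],q["eef_pos"].round(1),q["tcp_rot"].round(4),q["joint_pos"].round(3),q["ft_force"].round(1))
E
```

```text
2.85 [ 685.4 -169.1  291.5] [ 9.979e-01 -6.440e-02  3.100e-03  9.000e-04] [-0.332  0.707  0.785  1.642 -0.     2.939] [ 0.4 -0.7 -0.2]
```

View pics/crop3.png

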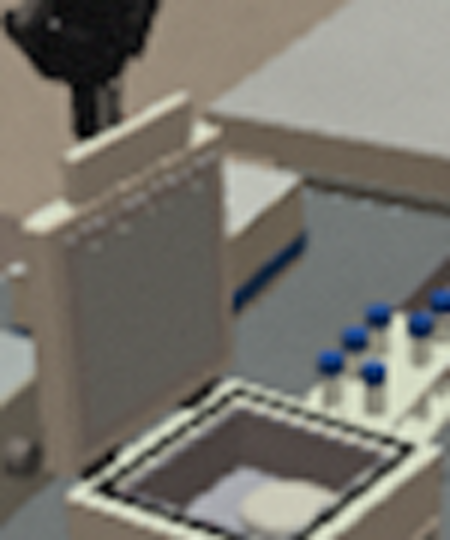

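The finger is behind the lip and clear of it. Now I push gently.

>>> {"fn": "jog_arm", "kwargs": {
  "moves": [
    [-0.5,0,0.2,0,0],
    [-1,0,0.2,0,0],
    [-1.4,0,0.2,0,0],
    [-1.8,0,0.2,0,0],
    [-2.2,0,0.2,0,0],
    [-2.6,0,0.2,0,0],
    [-3,0,0.2,0,0],
    [-3.4,0,0.2,0,0],
    [-3.8,0,0.2,0,0],
    [-4.2,0,0.2,0,0],
    [-4.6,0,0.2,0,0],
    [-5,0,0.2,0,0],
    [-5.4,0,0.2,0,0],
    [-5.8,0,0.2,0,0],
    [-6.1,0,0.2,0,0],
    [-6.4,0,0.2,0,0]
  ]
}}

```text
time_s: 4.45
eef_pos: [621.1, -159.9, 286.4]
tcp_rot: [0.998, -0.064, 0.001, 0.0]
ft_force: [0.8, 0.8, 0.7]
finger_gap: 0.0
grip_force: 0.3
```

```bash
cat >> h.py <<'E'
P=[579.3,-154.1,-.127]
def look(name,crop=(60,190,200,290),f=5):
    import cv2
    s=get_image("side");fr=s["frame"][crop[0]:crop[1],crop[2]:crop[3]]
    im=cv2.resize(fr,None,fx=f,fy=f,interpolation=2)
    for a in np.arange(0,1.7,.2):
        q=(proj(s,inc(P,[lid(a,190,55,-6),lid(a,190,-55,-6)]))-[crop[2],crop[0]])*f
        for x,y in q: cv2.circle(im,(int(x),int(y)),3,(255,0,int(a*150)),-1)
    cv2.imwrite(name,im[:,:,::-1])
    q=state();d=q["eef_pos"]-[P[0],P[1],0];c,sn=np.cos(P[2]),np.sin(P[2])
    print(q["time_s"],"inc xyz",(np.array([d[0]*c+d[1]*sn,-d[0]*sn+d[1]*c,d[2]])).round(1),"F",q["ft_force"].round(1))
E
python3 -c "
from h import *
look('pics/c4.png')"
```

```text
4.5 inc xyz [ 41.8  -0.5 286.5] F [-0.3  0.4  0.4]
```

View pics/c4.png

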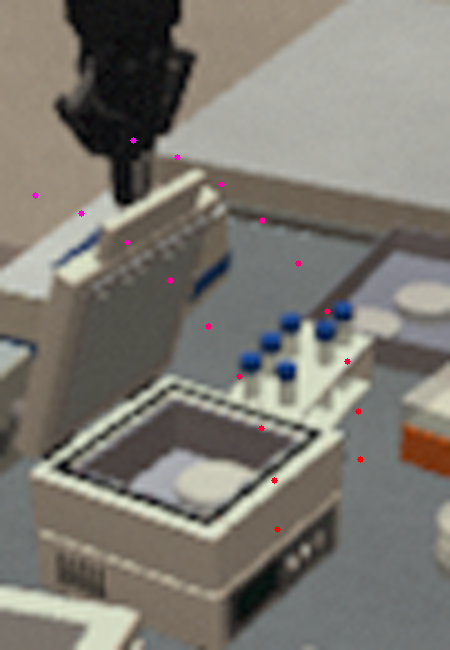

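The lid is at about 1.28 rad (lip corner at crop (102,238)), with no contact force left, so it is starting to fall. Now I lift and hop in front.

>>> {"fn": "jog_arm", "kwargs": {
  "moves": [
    [0,0,-2,0,0],
    [0,0,-4,0,0],
    [-3,0,-4.5,0,0],
    [-7,0,-4.5,0,0],
    [-11,0,-4.5,0,0],
    [-13,0,-4,0,0]
  ]
}}

```text
time_s: 5.1
eef_pos: [489.8, -142.8, 327.2]
tcp_rot: [0.998, -0.064, 0.001, 0.0]
ft_force: [0.8, 0.0, 0.5]
finger_gap: 0.1
grip_force: 0.0
```

```bash
python3 -c "
from h import *
look('pics/c5.png')"
```

```text
5.15 inc xyz [-9.280e+01  2.000e-01  3.263e+02] F [-4.3  1.  -1.2]
```

View pics/c5.png

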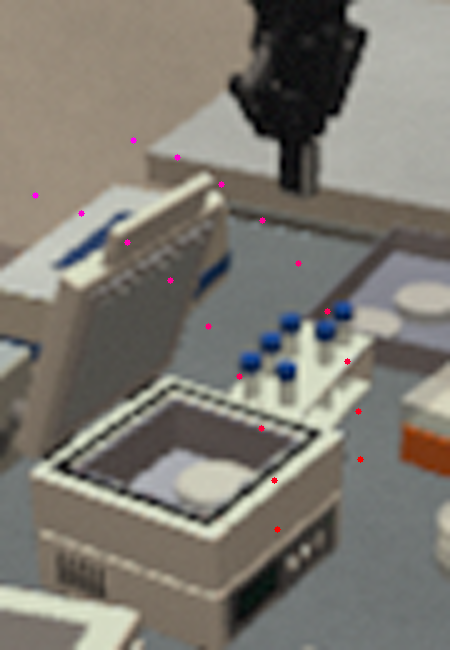

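The lid is falling slowly, now at about 1.25 rad (corner about (108,245)), and the finger is in front. I lower the finger into the catching position for about 0.93 rad.

>>> {"fn": "jog_arm", "kwargs": {
  "moves": [
    [0,0,3,0,0],
    [1,0,6,0,0],
    [2.5,0,7.4,0,0],
    [3.6,0,7.4,0,0],
    [3.8,0,7.4,0,0],
    [3.8,0,7.4,0,0],
    [3.8,0,7.4,0,0],
    [3.8,0,7.4,0,0],
    [3.8,0,7.4,0,0]
  ]
}}

```text
time_s: 6.05
eef_pos: [530.2, -148.3, 252.7]
tcp_rot: [0.998, -0.064, 0.001, 0.0]
ft_force: [0.1, -0.1, -0.5]
finger_gap: 0.1
grip_force: 0.0
```

```bash
cat >> h.py <<'E'
def track():
    # lid angle by matching edge: overlay-free numeric aid, brightness of lip left corner area
    look('/tmp/x.png')
E
python3 -c "
from h import *
look('pics/c6.png')"
```

```text
6.1 inc xyz [-49.5  -0.4 252.6] F [-0.4  0.   0.1]
```

View pics/c6.png

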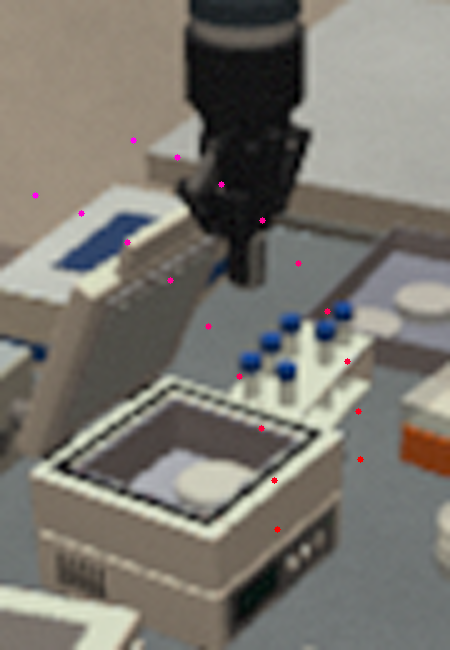

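The lid is at about 1.18 rad and the finger is waiting in front of it. I hold until the force shows contact.

>>> {"fn": "jog_arm", "kwargs": {
  "moves": [
    [0,0,0,0,0],
    [0,0,0,0,0],
    [0,0,0,0,0],
    [0,0,0,0,0],
    [0,0,0,0,0],
    [0,0,0,0,0],
    [0,0,0,0,0],
    [0,0,0,0,0],
    [0,0,0,0,0],
    [0,0,0,0,0],
    [0,0,0,0,0],
    [0,0,0,0,0]
  ]
}}

```text
time_s: 7.3
eef_pos: [530.3, -148.2, 252.2]
tcp_rot: [0.998, -0.064, 0.001, 0.0]
ft_force: [0.1, -1.0, 0.3]
finger_gap: 0.1
grip_force: 0.0
```

>>> {"fn": "jog_arm", "kwargs": {
  "moves": [
    [0,0,0,0,0],
    [0,0,0,0,0],
    [0,0,0,0,0],
    [0,0,0,0,0],
    [0,0,0,0,0],
    [0,0,0,0,0],
    [0,0,0,0,0],
    [0,0,0,0,0]
  ]
}}

```text
time_s: 8.1
eef_pos: [529.9, -148.2, 252.0]
tcp_rot: [0.998, -0.064, 0.0, 0.0]
ft_force: [-1.9, 0.6, -1.4]
finger_gap: 0.1
grip_force: 0.7
```

Contact: about -2 N in x, as predicted. Next I compute the arc for lowering.

```bash
python3 -c "
import numpy as np
f=lambda a:np.array([-190*np.cos(a)-6*np.sin(a),-(190*np.sin(a)-6*np.cos(a))])/10
for a0,a1,n in((.93,.55,20),(.55,.25,20),(.25,0,20),(.1,0,10)):
  print(a0,[(f(a)-f(a0)).round(2).tolist() for a in np.linspace(a0,a1,n+1)[1:]])
"
```

```text
0.93 [[-0.28, 0.23], [-0.56, 0.46], [-0.83, 0.7], [-1.1, 0.94], [-1.36, 1.19], [-1.61, 1.44], [-1.87, 1.7], [-2.12, 1.96], [-2.36, 2.23], [-2.6, 2.5], [-2.83, 2.78], [-3.06, 3.06], [-3.28, 3.35], [-3.49, 3.64], [-3.7, 3.93], [-3.91, 4.23], [-4.11, 4.53], [-4.3, 4.83], [-4.49, 5.14], [-4.67, 5.45]]
0.55 [[-0.14, 0.25], [-0.28, 0.5], [-0.41, 0.75], [-0.54, 1.01], [-0.66, 1.26], [-0.78, 1.52], [-0.9, 1.78], [-1.01, 2.04], [-1.12, 2.31], [-1.22, 2.57], [-1.32, 2.84], [-1.42, 3.11], [-1.51, 3.38], [-1.6, 3.65], [-1.69, 3.92], [-1.77, 4.19], [-1.84, 4.47], [-1.91, 4.75], [-1.98, 5.02], [-2.05, 5.3]]
0.25 [[-0.05, 0.23], [-0.1, 0.47], [-0.14, 0.7], [-0.18, 0.93], [-0.22, 1.17], [-0.26, 1.4], [-0.29, 1.64], [-0.32, 1.87], [-0.35, 2.11], [-0.37, 2.35], [-0.39, 2.58], [-0.41, 2.82], [-0.42, 3.06], [-0.43, 3.29], [-0.44, 3.53], [-0.45, 3.77], [-0.45, 4.01], [-0.45, 4.24], [-0.45, 4.48], [-0.44, 4.72]]
0.1 [[-0.01, 0.19], [-0.02, 0.38], [-0.03, 0.57], [-0.04, 0.76], [-0.04, 0.95], [-0.04, 1.14], [-0.04, 1.33], [-0.04, 1.52], [-0.04, 1.71], [-0.04, 1.9]]
```

>>> {"fn": "jog_arm", "kwargs": {
  "moves": [
    [-0.3,0,0.2,0,0],
    [-0.55,0,0.45,0,0],
    [-0.8,0,0.7,0,0],
    [-1.1,0,0.95,0,0],
    [-1.35,0,1.2,0,0],
    [-1.6,0,1.45,0,0],
    [-1.85,0,1.7,0,0],
    [-2.1,0,1.95,0,0],
    [-2.35,0,2.25,0,0],
    [-2.6,0,2.5,0,0],
    [-2.85,0,2.8,0,0],
    [-3.05,0,3.05,0,0],
    [-3.3,0,3.35,0,0],
    [-3.5,0,3.65,0,0],
    [-3.7,0,3.95,0,0],
    [-3.9,0,4.25,0,0],
    [-4.1,0,4.55,0,0],
    [-4.3,0,4.85,0,0],
    [-4.5,0,5.15,0,0],
    [-4.65,0,5.45,0,0]
  ]
}}

```text
time_s: 10.1
eef_pos: [484.0, -142.3, 197.3]
tcp_rot: [0.998, -0.064, 0.001, 0.0]
ft_force: [-1.4, -0.1, 0.5]
finger_gap: -0.1
grip_force: 0.6
```

```bash
python3 -c "
from h import *
look('pics/c7.png')"
```

```text
10.15 inc xyz [-96.6  -0.3 196.8] F [-1.8  0.  -1.4]
```

View pics/c7.png

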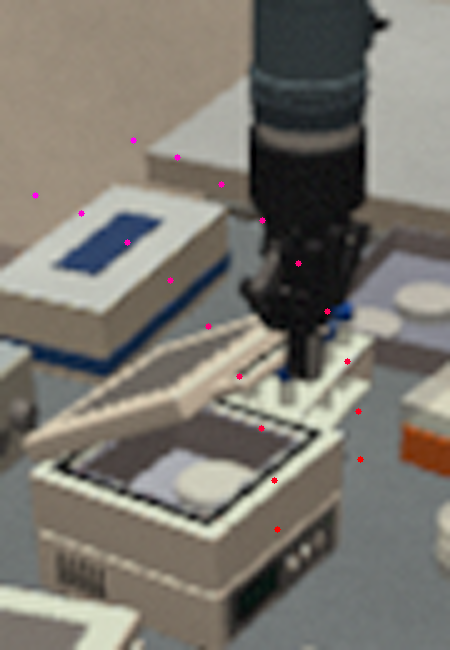

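The lid rests on the finger at about 0.53 rad and the contact force is small and steady. I continue, leaning in slightly.

>>> {"fn": "jog_arm", "kwargs": {
  "moves": [
    [-0.1,0,0.2,0,0],
    [-0.25,0,0.5,0,0],
    [-0.4,0,0.75,0,0],
    [-0.5,0,1,0,0],
    [-0.6,0,1.25,0,0],
    [-0.7,0,1.5,0,0],
    [-0.85,0,1.8,0,0],
    [-0.95,0,2.05,0,0],
    [-1.05,0,2.3,0,0],
    [-1.15,0,2.55,0,0],
    [-1.25,0,2.85,0,0],
    [-1.35,0,3.1,0,0]
  ]
}}

```text
time_s: 11.35
eef_pos: [470.7, -140.5, 166.3]
tcp_rot: [0.998, -0.064, 0.001, 0.0]
ft_force: [-4.2, 0.8, -1.6]
finger_gap: 0.1
grip_force: 1.8
```

```bash
python3 -c "
from h import *
look('/tmp/a.png');look('/tmp/a.png')"
```

```text
11.4 inc xyz [-109.6   -0.2  165.9] F [-2.8  0.4 -2.3]
11.45 inc xyz [-109.6   -0.3  166. ] F [-3.5  1.  -1.8]
```

>>> {"fn": "jog_arm", "kwargs": {
  "moves": [
    [-0.08,0,0.25,0,0],
    [-0.16,0,0.5,0,0],
    [-0.24,0,0.78,0,0],
    [-0.32,0,1.04,0,0],
    [-0.38,0,1.3,0,0],
    [-0.44,0,1.55,0,0],
    [-0.5,0,1.8,0,0],
    [-0.55,0,2.1,0,0],
    [-0.6,0,2.35,0,0],
    [-0.65,0,2.6,0,0],
    [-0.69,0,2.85,0,0],
    [-0.72,0,3.1,0,0]
  ]
}}

```text
time_s: 12.65
eef_pos: [463.5, -139.6, 135.3]
tcp_rot: [0.998, -0.064, 0.0, 0.0]
ft_force: [-4.4, 2.1, -0.5]
finger_gap: 0.2
grip_force: 2.3
```

```bash
python3 -c "
from h import *
look('/tmp/a.png');look('/tmp/a.png')"
```

```text
12.7 inc xyz [-116.8   -0.3  134.9] F [-4.   2.8 -3. ]
12.75 inc xyz [-116.8   -0.3  135. ] F [-3.6  1.8 -2.1]
```

>>> {"fn": "jog_arm", "kwargs": {
  "moves": [
    [0.03,0,0.15,0,0],
    [0.05,0,0.3,0,0],
    [0.05,0,0.45,0,0],
    [0.05,0,0.6,0,0]
  ]
}}

```text
time_s: 13.15
eef_pos: [462.7, -139.5, 129.0]
tcp_rot: [0.998, -0.064, -0.001, 0.0]
ft_force: [-6.6, 1.7, -1.8]
finger_gap: 0.4
grip_force: 3.7
```

```bash
python3 -c "
from h import *
look('/tmp/a.png');look('/tmp/a.png')"
```

```text
13.2 inc xyz [-117.5   -0.3  128.8] F [-5.8  1.2 -2.1]
13.25 inc xyz [-117.5   -0.3  128.8] F [-6.3  1.4 -2.9]
```

Force is about 6 N inward and 2.5 N of weight carried, so it is well held. I go straight down slowly from here.

>>> {"fn": "jog_arm", "kwargs": {
  "moves": [
    [0,0,0.15,0,0],
    [0,0,0.3,0,0],
    [0,0,0.45,0,0],
    [0,0,0.6,0,0],
    [0,0,0.75,0,0],
    [0,0,0.9,0,0],
    [0,0,1.05,0,0],
    [0,0,1.2,0,0],
    [0,0,1.35,0,0],
    [0,0,1.5,0,0]
  ]
}}

```text
time_s: 14.25
eef_pos: [461.5, -139.3, 113.5]
tcp_rot: [0.998, -0.064, -0.002, 0.0]
ft_force: [-8.6, 1.6, -1.0]
finger_gap: 0.3
grip_force: 4.4
```

```bash
python3 -c "
from h import *
look('/tmp/a.png');look('/tmp/a.png')"
```

```text
14.3 inc xyz [-118.7   -0.3  113.3] F [-7.1  1.6 -2.4]
14.35 inc xyz [-118.7   -0.3  113.3] F [-7.7  1.8 -2.7]
```

>>> {"fn": "jog_arm", "kwargs": {
  "moves": [
    [0,0,0.12,0,0],
    [0,0,0.24,0,0],
    [0,0,0.36,0,0],
    [0,0,0.48,0,0],
    [0,0,0.6,0,0],
    [0,0,0.72,0,0],
    [0,0,0.84,0,0],
    [0,0,0.96,0,0],
    [0,0,1.08,0,0],
    [0,0,1.2,0,0],
    [0,0,1.3,0,0],
    [0,0,1.4,0,0]
  ]
}}

```text
time_s: 15.55
eef_pos: [461.4, -139.6, 100.8]
tcp_rot: [0.998, -0.064, -0.002, 0.001]
ft_force: [-13.8, 2.5, 10.7]
finger_gap: 0.1
grip_force: 6.9
```

```bash
python3 -c "
from h import *
look('/tmp/a.png');look('/tmp/a.png')"
```

```text
15.6 inc xyz [-118.9   -0.6  100.6] F [-12.1   2.8   9.4]
15.65 inc xyz [-118.8   -0.6  100.7] F [-12.1   2.2   8.1]
```

Fz flipped to +9 N, so the lid appears to be on its seal. I check before letting go.

```bash
python3 -c "
from h import *
import cv2
look('/tmp/a.png',(115,195,200,290),8);a=cv2.imread('/tmp/a.png')
cv2.imwrite('pics/c8.png',a[:600,:800])"
```

```text
15.7 inc xyz [-118.9   -0.6  100.6] F [-12.5   2.3   7.9]
```

View pics/c8.png

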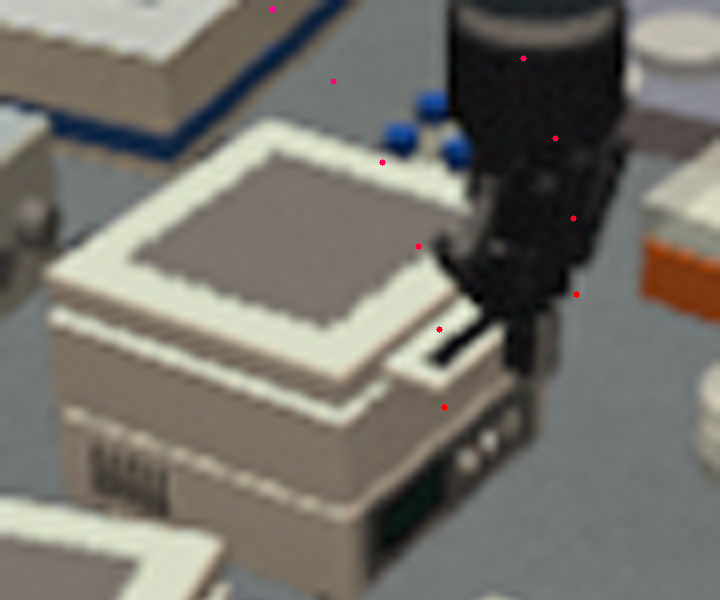

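The lid is shut: the lip corner at about (440,400) matches the predicted zero-angle dot at (444,407), and the seam is even. I back straight off, then rise.

>>> {"fn": "jog_arm", "kwargs": {
  "moves": [
    [-0.2,0,0,0,0],
    [-0.4,0,0,0,0],
    [-0.6,0,0,0,0],
    [-1,0,0,0,0],
    [-2,0,0,0,0],
    [-4,0,0,0,0],
    [-5,0,-2,0,0],
    [-5,0,-6,0,0],
    [-5,0,-10,0,0],
    [-5,0,-14,0,0],
    [-5,0,-16,0,0],
    [-5,0,-16,0,0],
    [-5,0,-16,0,0]
  ]
}}

```text
time_s: 17.0
eef_pos: [414.6, -133.5, 260.6]
tcp_rot: [0.998, -0.064, 0.001, 0.0]
ft_force: [0.2, -0.4, -0.7]
finger_gap: -0.1
grip_force: 0.0
```

```bash
python3 -c "
from h import *
look('pics/c9.png',(115,195,200,290),8)
import cv2
a=cv2.imread('pics/c8.png').astype(int);b=cv2.imread('pics/c9.png').astype(int)
d=abs(a-b)[:600,:720].max(2); print('lid/case area change',d[120:600,40:400].mean().round(2),(d[120:600,40:400]>40).sum())
"
```

```text
17.05 inc xyz [-1.666e+02 -2.000e-01  2.597e+02] F [ 1.  -0.  -0.7]Traceback (most recent call last):
  File "<string>", line 6, in <module>
    d=abs(a-b)[:600,:720].max(2); print('lid/case area change',d[120:600,40:400].mean().round(2),(d[120:600,40:400]>40).sum())
          ~^~
ValueError: operands could not be broadcast together with shapes (600,720,3) (640,720,3)
```

```bash
python3 -c "
import cv2
a=cv2.imread('pics/c8.png').astype(int);b=cv2.imread('pics/c9.png').astype(int)[:600]
d=abs(a-b).max(2)[120:600,40:400]; print(d.mean().round(2),(d>40).sum())
from plant import job_done
if (d>40).sum()<200: print(job_done())
"
```

```text
1.71 0
the job is handed in; nothing more can be done
None
```

The lid was tipped from behind with a fingertip, caught on the finger at about 0.93 rad and lowered slowly onto its seal; the arm is clear and the job was handed in at about 17 s, result not reported.

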